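# Turn the turntable's platter onto its key and press it home

## Robot

A 7-joint arm with a two-finger parallel gripper is mounted at the origin on a cart in front of the work surface, level with it; the furniture and walls round the work are solid. World frame = base frame: x ahead of the robot, y to its left, z up, the work surface at z = 0. Lengths are in m, angles in rad, forces in N, time in s.
With the tool pointing down it reaches from about 0.4 to 0.85 m from the base axis. Payload 10.4 kg.
Tool frame: the origin (TCP) lies where the fingers leave the gripper's body, on its centre line; the fingertips stand 73 mm ahead of it and the grasp point (between the pads) lies 54 mm ahead of it; z points along the fingers, y is the line along which they close (so a half turn about z gives the same grasp; the last joint's range is limited). The gripper opens to 85 mm and grips with 20 to 120 N. Pads are 22 mm wide; open, the fingers measure 114 mm over their backs; the gripper's body (76 mm by 85 mm) begins 54 mm behind the grasp point. The pads swing forward as they close: fully open they stand 13 mm farther back than shut.
Start: joints at [1.081, 0.332, -0.065, 1.46, 0.022, 1.35, -0.088], TCP at [0.281, -0.558, 0.304] pointing down, gripper open.
Joint ranges: [-2.6, 2.6], [-0.5, 2.12], [-1.47, 1.34], [0.16, 2.42], [-1.27, 4.41], [0.06, 2.06], [-2.6, 2.6]. Speed limits (rad/s): [2.22, 2.22, 2.79, 2.79, 3.14, 3.14, 3.14].

## Interface

Orientations are given as a unit quaternion [x, y, z, w].
In Python, from workcell import manip, camera gives the robot as it stands. The module is installed in compiled form; this text tells all that it offers.
- The arm moves only by the shell command python3 -m creep 'ROWS' [OPENING] [FORCE]. ROWS is JSON, a list of rows, each a list of 2 entries, a list of its own where there are three numbers: the shift along the tool's x, y, z in mm, then the turn about the tool's z in rad. In form: [[[tx, ty, tz], twist], ...]. A call has 1 to 5 rows; each row is the pose to reach, as a shift and turn from the pose commanded when the call began, along the tool's axes at that moment; what a row does not reach only later rows make up. A row lasts 1/12 s, in which the tool goes at most 41.7 mm and 7.16 degrees, less where a joint would pass 70% of its speed; a pose out of reach is approached as far as the arm can. A call with a gripper value outside its range is refused whole. OPENING is the opening, from 0 (shut) to 1 (fully open), set as the call begins (- or left out, the last holds). The fingers move at their own pace and stop on an object; FORCE is the grip in N (left out, the last holds). Time passes only in rows, so rows that repeat a pose let the fingers close. It gives the time, the measured TCP pose, the force, the opening and the grip force at its end, in the units of the state.
- manip.get_obs(): the state, without advancing time (a new reading comes with each control period).
- camera(name): name is "scene" or "top"; returns a dict with "pixels" (480x640x3 uint8, red, green, blue), "z_map" (480x640 float32, m along the optical axis (not along the pixel's ray), 0 where there is no reading), "fx", "fy", "cx", "cy" (pixels), "extrinsics" (4x4, takes a point from world to camera coordinates). Camera axes: x right, y down, z forward; pixel columns grow to the right and rows downward; lengths in m; the calibration is good to about 2 mm. A picture is of the moment at which its call begins.
- manip.hand_in(): hands the job in; it is judged then, once.
The state is a dict: "clock": time; "joint_pos": joint angles; "joint_velocities": joint speeds; "tau": joint torques, N m; "position": TCP position; "ee_rot": TCP orientation; "ft_force": force on the tool from outside, world axes, zero at the start; "torque": the same for the moment, N m; "grip_width": opening from 0.0 (shut) to 1.0 (fully open); "grasp_force": force on a finger pad.
Only numpy, scipy, OpenCV 4.12 (cv2) and the standard library are available. Lean on these libraries where they do the work, as an engineer would, in place of code of your own. Each camera call takes 0.05 s, during which the arm holds its last target. There are 200 camera calls.

## Task

With a fingertip, push the pegs of the bench turntable's platter round until the notch in its rim is over the brass key on the base (turn it whichever way you like), then press down on the black pad in the middle until the platter drops over the key and is fully home. Only push and press, gently: do not pinch the pegs and do not lift the platter. Leave the tin, cup and everything else on the worktop alone.

Things in the scene. Friction and masses are not known exactly. Their poses are not given: they have to be found in the camera images.
- turntable: blue round turntable base, fixed to the worktop, 160 mm in diameter and 34 mm high, with a small black switch box on its edge (28 mm high); origin at the centre of its underside, on the platter's upright turning axis
- press_pad (a point): centre of the top of the round black pad (32 mm in diameter, 4 mm high) in the middle of the platter, on its turning axis. The platter is a bright aluminium disc, 128 mm in diameter, 7 mm thick, level, its face 4 mm below this point and its underside 13 mm above the blue base
- notch (a point): middle of the notch in the platter's rim, at the platter's underside, 58.5 mm from the axis. The notch is 14 mm wide, open to the outside, about 14 mm deep from the rim; a yellow stripe on the platter's face points to it
- key (a point): top of the brass key on the fixed base, 58.5 mm from the axis: a round-topped bar, 8 mm wide, pointing outwards from the axis; its outer end shows beyond the platter's rim. Its top stands 1.5 mm below the raised platter's underside, so the platter goes down only with the notch over the key, to within about 3 mm to each side
- peg_a: black rubber roller peg standing up from the platter, 16 mm in diameter, 24 mm tall, on a circle of 54.5 mm radius about the platter's axis, 60 degrees from the notch (anticlockwise from the notch seen from above); origin at the centre of its foot, on the platter's face; carried round by the platter, it spins freely about its own upright axis. Meant to be pushed sideways with a finger, not pinched
- peg_b: black rubber roller peg standing up from the platter, 16 mm in diameter, 24 mm tall, on a circle of 54.5 mm radius about the platter's axis, opposite the notch; origin at the centre of its foot, on the platter's face; carried round by the platter, it spins freely about its own upright axis. Meant to be pushed sideways with a finger, not pinched
- peg_c: black rubber roller peg standing up from the platter, 16 mm in diameter, 24 mm tall, on a circle of 54.5 mm radius about the platter's axis, 60 degrees from the notch (clockwise from the notch seen from above); origin at the centre of its foot, on the platter's face; carried round by the platter, it spins freely about its own upright axis. Meant to be pushed sideways with a finger, not pinched
- platter (a joint): angle of the platter about its upright axis, rad, growing anticlockwise seen from above; 0 or any whole turn when the notch is over the key. Starts between 0.7 and 5.58. Turns endlessly, friction about 0.12 N m, stays where it is left
- hub (a joint): how far the platter is pressed down, m: 0 at the start, 0.008 when fully home, negative if it is lifted. A tight hub: about 6 N push it down, and it stays down
- tin_pint: bystander: small paint tin, 91 mm in diameter, 98 mm high; origin at the centre of its underside
- mix_cup: bystander: clear plastic mixing cup, 89 mm in diameter, 108 mm high; origin at the centre of its underside
- tin_lid: bystander: paint-stained tin lid, 93 mm in diameter, 7 mm high, lying flat; origin at the centre of its underside
- marker_red: bystander: white marker with a red cap, 16 x 140 x 18 mm, lying along its y; origin at the centre of its underside
- toner_blue: bystander: small dark blue bottle with a black cap, 42 mm in diameter, 110 mm high; origin at the centre of its underside

How it is judged:
At the end, for the whole second after the job is handed in: the platter is pressed down at least 6.5 of its 8 mm, with the middle of its notch within 5 mm of the key, and rests there (value of joint hub above 0.0065 m and horizontal distance between notch and key below 0.005 m and velocity of joint platter between -0.05 and 0.05 rad/s); the robot touches nothing.
It fails at once if the platter is lifted more than 4 mm above where it started (value of joint hub below -0.004 m).
It fails at once if a peg is pinched or forced (more than 35 N of the fingers on one peg) (contact force between any of peg_a, peg_b, peg_c and the fingers above 35 N).
It fails at once if a bystander is moved more than 25 mm (distance of any of tin_pint, mix_cup, tin_lid, marker_red, toner_blue from where it was at the start of the episode above 0.025 m).
It also fails if it takes over 48 s, if anything falls off the work surface, if the arm or the gripper's body presses on something with over 40 N, if the wrist force passes 120 N, or if a joint passes its speed limit or range.

## Working session

There is one attempt and no reset: what is moved stays moved. The work goes in short steps, Python scripts to look and compute and a shell command to move; the robot and the scene stay as the last step left them, time stands still between calls to the robot, and variables do not carry over. Pictures are saved under pics/ and viewed, at most 10 in all, crops included, and the job is handed in when it is done.

```bash
mkdir -p pics; python3 - <<'E'
from workcell import manip, camera
import cv2,numpy as np
o=manip.get_obs(); print(o)
for n in("scene","top"):
    c=camera(n); cv2.imwrite(f"pics/{n}0.png",c["pixels"][:,:,::-1]); np.savez(f"{n}0.npz",**c)
    print(n,c["fx"],c["cx"],c["cy"],c["extrinsics"])
E
```

```text
{'clock': 0.0, 'joint_pos': array([ 1.08141249,  0.33284382, -0.06469085,  1.46093756,  0.02162276,
        1.34990388, -0.08850892]), 'joint_velocities': array([-1.02425051e-03, -1.44857444e-03, -5.31476800e-05,  1.56354878e-03,
       -1.11859121e-03, -8.39878448e-05,  6.58450654e-04]), 'tau': array([-3.65502219e-04, -6.25462532e+01,  4.89702111e-02, -3.91609168e+01,
        1.62311608e-02,  9.90991888e-03, -8.79982764e-06]), 'position': array([ 0.28112687, -0.55789941,  0.30313516]), 'ee_rot': array([ 9.72886313e-01,  2.31282801e-01, -2.05313132e-04, -6.67375631e-04]), 'ft_force': array([0.49983509, 0.49534123, 0.38405862]), 'torque': array([-0.03092241,  0.03831066, -0.01001109]), 'grasp_force': 0.0, 'grip_width': 1.0015132181138569}
scene 523.2191313926859 320.3144498688372 235.27634125110947 [[-8.72157320e-01 -4.89225482e-01  1.93578269e-04  4.28056788e-01]
 [-2.29398452e-01  4.08606127e-01 -8.83412352e-01  2.46686555e-01]
 [ 4.32108736e-01 -7.70518956e-01 -4.68596393e-01  9.06171608e-01]
 [ 0.00000000e+00  0.00000000e+00  0.00000000e+00  1.00000000e+00]]
top 464.29974713646806 318.0827329571164 244.7056401373667 [[-0.00747171 -0.99993421 -0.00870312 -0.1095536 ]
 [-0.99253858  0.00847514 -0.12163612  0.55962629]
 [ 0.12170188  0.00772935 -0.9925366   1.04378591]
 [ 0.          0.          0.          1.        ]]
```

View pics/top0.png

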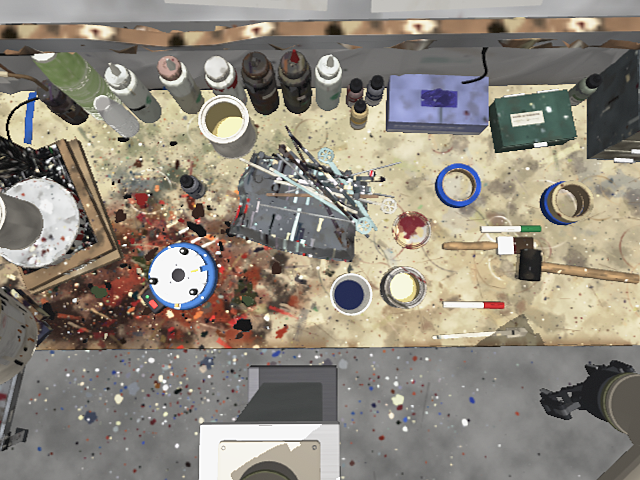

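View pics/scene0.png

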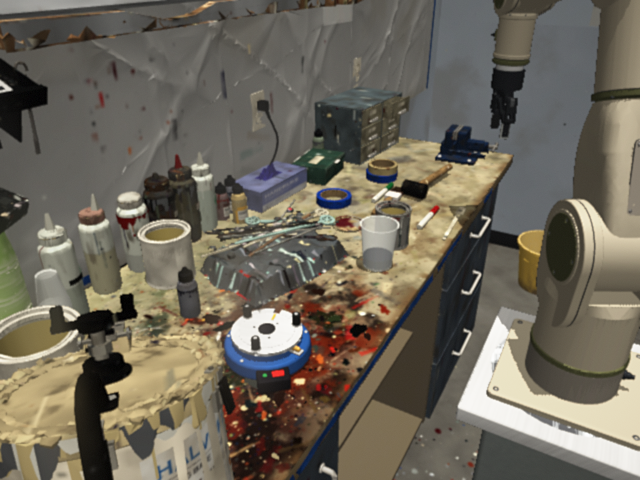

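The turntable is at about (181,275) in the top picture and (267,340) in the scene. The arm is far to the right. Next I'll enlarge both views and compute the axis.

```bash
cat > h.py <<'E'
import numpy as np,cv2
def ray(c,u,v,z):
    E=c["extrinsics"];R=E[:3,:3];t=E[:3,3];o=-R.T@t
    d=R.T@np.array([(u-c["cx"])/c["fx"],(v-c["cy"])/c["fy"],1]);return o+d*(z-o[2])/d[2]
def proj(c,p):
    E=c["extrinsics"];q=E[:3,:3]@np.array(p)+E[:3,3];return c["fx"]*q[0]/q[2]+c["cx"],c["fy"]*q[1]/q[2]+c["cy"]
E
python3 - <<'E'
from h import *
t=dict(np.load("top0.npz"));s=dict(np.load("scene0.npz"))
a=cv2.resize(t["pixels"][230:320,135:225],(540,540),interpolation=cv2.INTER_CUBIC)
cv2.imwrite("pics/c0.png",a[:,:,::-1])
b=cv2.resize(s["pixels"][295:400,212:322],None,fx=5,fy=5,interpolation=cv2.INTER_CUBIC)
cv2.imwrite("pics/c1.png",b[:,:,::-1])
p=t["pixels"][230:320,135:225].astype(int);g=((p.min(2)>170)).astype(np.uint8)
cs,_=cv2.findContours(g,0,2);k=max(cs,key=cv2.contourArea);e=cv2.fitEllipse(cv2.convexHull(k));print(e)
print(ray(t,e[0][0]+135,e[0][1]+230,.054))
print("z",[ (q, (np.linalg.inv(t["extrinsics"])@np.r_[(np.array([(q[0]-t["cx"])/t["fx"],(q[1]-t["cy"])/t["fy"],1])*t["z_map"][q[1],q[0]]),1])[:3]) for q in [(180,275),(180,262),(170,275)]])
E
```

```text
((42.7473030090332, 45.50712966918945), (56.082969665527344, 61.191776275634766), 3.882728338241577)
[0.48869488 0.20407807 0.054     ]
z [((180, 275), array([0.48938113, 0.19682267, 0.06109984])), ((180, 262), array([0.51943934, 0.2002245 , 0.05277282])), ((170, 275), array([0.4898127 , 0.22076494, 0.05686358]))]
```

View pics/c0.png

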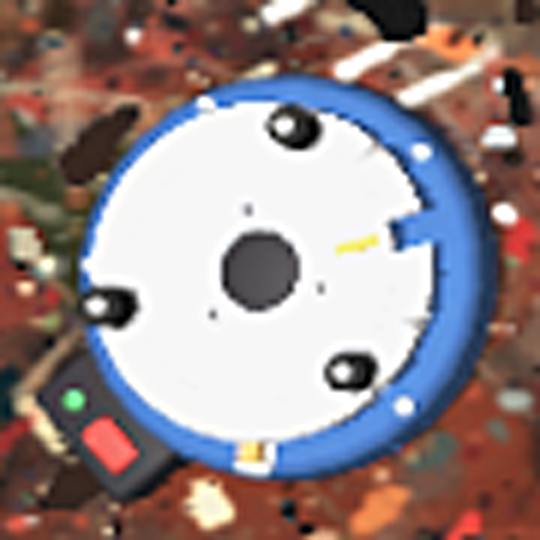

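View pics/c1.png

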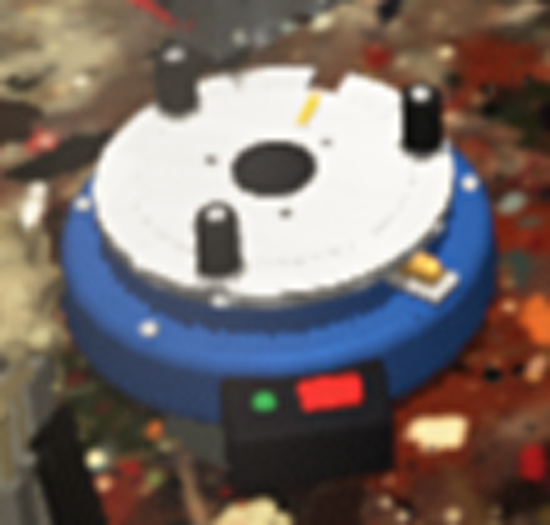

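Top crop at 6x: pad (260,270), notch (415,235), key (252,455), and pegs a (295,128), c (350,370) and b (110,305). The notch has to turn about 100° clockwise, so I'll push peg_a.

```bash
cat >> h.py <<'E'
from scipy.spatial.transform import Rotation as Ro
def rows(pts,yaws,o=None):
    """world TCP targets (x,y,z), yaw deg (abs) -> tool-frame rows from current pose"""
    from workcell import manip
    o=o or manip.get_obs();R=Ro.from_quat(o["ee_rot"]);M=R.as_matrix();y0=np.degrees(np.arctan2(M[1,0],M[0,0]))
    print("yaw0",y0.round(1),"pos",o["position"].round(4))
    for p,y in zip(pts,yaws):
        print((M.T@(np.array(p)-o["position"])*1000).round(0), np.radians(-(y-y0)).round(2))
E
python3 - <<'E'
from h import *
t=dict(np.load("top0.npz"));s=dict(np.load("scene0.npz"))
T=lambda u,v,z:ray(t,u/6+135-.42,v/6+230-.42,z)
S=lambda u,v,z:ray(s,u/5+212-.4,v/5+295-.4,z)
C=T(260,270,.058);print("C",C,S(274,168,.058))
for n,p in dict(notch=T(415,235,.05),key=T(252,452,.0455),keyS=S(424,266,.0455),a=T(297,128,.073),b=T(110,305,.073),c=T(350,370,.073)).items():
    d=p-C;print(n,p.round(4),np.degrees(np.arctan2(d[1],d[0])).round(1),np.hypot(*d[:2]).round(4))
ax=C[:2]
f=lambda ph,z,r=.0545:[ax[0]+r*np.cos(np.radians(ph)),ax[1]+r*np.sin(np.radians(ph)),z]
rows([[.38,-.4,.28],[.5,-.2,.28],[.54,0,.28],f(27,.25),f(27,.2)],[45,70,95,117,117])
E
```

```text
C [0.49054982 0.20251933 0.058     ] [0.48802262 0.20178581 0.058     ]
notch [0.5038 0.1465 0.05  ] -76.7 0.0576
key [0.4226 0.2074 0.0455] 175.9 0.0681
keyS [0.4215 0.2083 0.0455] 175.2 0.0693
a [0.5425 0.1856 0.073 ] -18.1 0.0546
b [0.4771 0.2532 0.073 ] 104.8 0.0524
c [0.4525 0.1635 0.073 ] -134.3 0.0545
yaw0 26.7 pos [ 0.2812 -0.5579  0.3032]
[159. -97.  23.] -0.32
[ 356. -221.   23.] -0.75
[ 482. -382.   24.] -1.19
[ 584. -585.   54.] -1.58
[ 584. -585.  104.] -1.58
```

```bash
python3 -m creep '[[[30,-16,4],0],[[64,-36,8],0],[[98,-58,12],0],[[132,-80,16],0],[[166,-102,20],0]]' 0; python3 -m creep '[[[34,-21,0],0],[[68,-42,0],0],[[102,-63,0],0],[[136,-84,0],0],[[170,-106,0],0]]'; python3 - <<'E'
from h import *
ax=[.489,.202];f=lambda ph,z,r=.0545:[ax[0]+r*np.cos(np.radians(ph)),ax[1]+r*np.sin(np.radians(ph)),z]
rows([[.54,0,.28],f(27,.25),f(27,.2)],[95,117,117])
E
```

```text
clock: 0.52
position: [0.3841, -0.3905, 0.2834]
ee_rot: [0.973, 0.231, -0.0, -0.0]
ft_force: [1.6, -0.9, 0.1]
grip_width: 0.299
grasp_force: 0.0
clock: 0.93
position: [0.4882, -0.2195, 0.2838]
ee_rot: [0.973, 0.231, -0.0, 0.0]
ft_force: [0.9, -1.2, 0.7]
grip_width: 0.003
grasp_force: 0.0
yaw0 26.7 pos [ 0.4882 -0.2195  0.2838]
[ 145. -173.    4.] -1.19
[ 245. -376.   34.] -1.58
[ 245. -376.   84.] -1.58
```

```bash
python3 -m creep '[[[20,-30,0],-0.12],[[40,-60,0],-0.24],[[60,-90,0],-0.36],[[80,-120,0],-0.48],[[100,-150,0],-0.6]]'; python3 - <<'E'
from h import *
ax=[.489,.202];f=lambda ph,z,r=.0545:[ax[0]+r*np.cos(np.radians(ph)),ax[1]+r*np.sin(np.radians(ph)),z]
rows([f(27,.25),f(27,.2)],[117,117])
E
```

```text
clock: 1.35
position: [0.5092, -0.0405, 0.2837]
ee_rot: [0.86, 0.511, -0.0, 0.0]
ft_force: [0.6, -1.1, -0.1]
grip_width: -0.001
grasp_force: 0.0
yaw0 61.5 pos [ 0.5092 -0.0405  0.2837]
[ 248. -103.   34.] -0.97
[ 248. -103.   84.] -0.97
```

```bash
python3 -m creep '[[[35,-14,0],-0.12],[[70,-29,0],-0.24],[[105,-44,0],-0.36],[[140,-58,5],-0.48],[[175,-73,10],-0.6]]'; python3 - <<'E'
from h import *
ax=[.489,.202];f=lambda ph,z,r=.0545:[ax[0]+r*np.cos(np.radians(ph)),ax[1]+r*np.sin(np.radians(ph)),z]
rows([f(27,.25),f(27,.2)],[117,117])
E
```

```text
clock: 1.77
position: [0.5301, 0.1479, 0.2739]
ee_rot: [0.67, 0.742, 0.0, 0.0]
ft_force: [0.9, 0.1, 0.2]
grip_width: 0.001
grasp_force: 0.0
yaw0 95.8 pos [0.5301 0.1479 0.2739]
[78. 15. 24.] -0.37
[78. 15. 74.] -0.37
```

```bash
python3 -m creep '[[[26,5,0],-0.12],[[52,10,20],-0.24],[[78,15,40],-0.37],[[78,15,70],-0.37],[[78,15,94],-0.37]]';python3 -m creep '[[[0,0,0],0],[[0,0,0],0]]'; python3 - <<'E'
from h import *
from workcell import camera
for n,(x0,y0,w) in dict(scene=(200,255,140),top=(120,215,120)).items():
    c=camera(n);np.savez(n+"1.npz",**c);a=cv2.resize(c["pixels"][y0:y0+w,x0:x0+w],(560,560),interpolation=cv2.INTER_CUBIC)
    globals()[n]=a
cv2.imwrite("pics/d.png",np.hstack([cv2.resize(top,(400,400)),cv2.resize(scene,(400,400))])[:,:,::-1])
ax=[.489,.202];f=lambda ph,z,r=.0545:[ax[0]+r*np.cos(np.radians(ph)),ax[1]+r*np.sin(np.radians(ph)),z]
rows([f(27,.14),f(10,.14),f(0,.14)],[117,100,90])
E
```

```text
clock: 2.18
position: [0.5366, 0.2273, 0.1779]
ee_rot: [0.523, 0.852, 0.0, -0.001]
ft_force: [0.4, -1.3, -1.1]
grip_width: -0.001
grasp_force: 0.0
clock: 2.35
position: [0.537, 0.2249, 0.1792]
ee_rot: [0.525, 0.851, -0.001, -0.001]
ft_force: [0.7, -0.7, 0.7]
grip_width: 0.003
grasp_force: 0.0
yaw0 116.7 pos [0.5383 0.2254 0.1815]
[ 2. -0. 42.] -0.01
[-14.  -2.  42.] 0.29
[-23.  -6.  42.] 0.47
```

View pics/d.png

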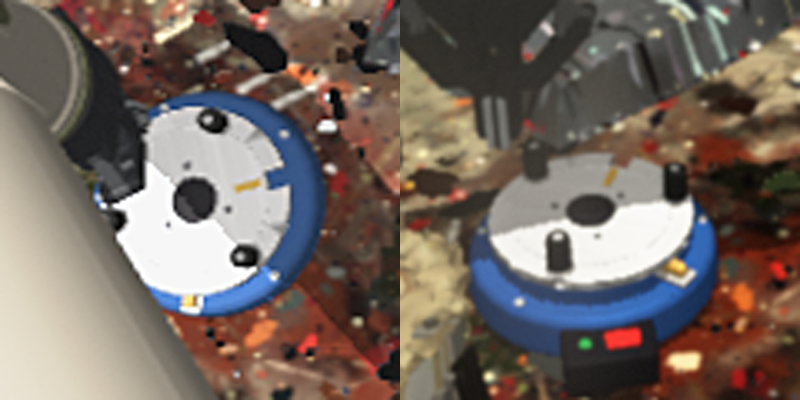

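The picture shows the shut fingers at (495,145) in the scene half, left of (anticlockwise from) peg_a at (537,160). The platter hasn't moved. Before descending I'll check the fingertip position against its projection.

```bash
python3 - <<'E'
from h import *
s=dict(np.load("scene1.npz"));k=400/140
for z in(.107,.067):
  u,v=proj(s,[.537,.2265,z]);print((u-200)*k+400,(v-255)*k)
u,v=proj(s,[.5405,.186,.078]);print((u-200)*k+400,(v-255)*k)
t=dict(np.load("top1.npz"));k=400/120
u,v=proj(t,[.537,.2265,.107]);print((u-120)*k,(v-215)*k)
E
```

```text
496.5313417654164 142.50495246625
501.4893834996286 195.16805302298377
534.5539236906044 145.7872448060373
135.01222658170235 122.95361614130324
```

```bash
python3 -m creep '[[[0,0,10],0],[[0,0,20],0],[[0,0,30],0],[[0,0,40],0],[[0,0,40],0]]'; python3 - <<'E'
from h import *
ax=[.489,.202];f=lambda ph,z,r=.0545:[ax[0]+r*np.cos(np.radians(ph)),ax[1]+r*np.sin(np.radians(ph)),z]
P=[22,17,12,6,0];rows([f(p,.139) for p in P],[p+90 for p in P])
# generic arc, start at pose phi0, 5 rows of 6 deg cw
for d in(4,5,6,2):
  g=np.radians(-d*np.arange(1,6));r=54.5
  # tool x along -tangent? yaw=phi+90: tool x=tangent ccw, tool y=radial outward... z down => y=+radial
  print(d,[[[round(r*np.sin(a),1),round(-r*(1-np.cos(a))*1,1)],round(-a,3)] for a in g])
E
```

```text
clock: 2.87
position: [0.5366, 0.2246, 0.1374]
ee_rot: [0.525, 0.851, -0.001, -0.001]
ft_force: [-0.8, 0.5, -0.4]
grip_width: 0.002
grasp_force: 0.0
yaw0 116.7 pos [0.5366 0.2246 0.1374]
[-3.  2. -2.] 0.08
[-8.  1. -2.] 0.17
[-13.   0.  -2.] 0.26
[-18.  -2.  -2.] 0.36
[-23.  -4.  -2.] 0.47
4 [[[np.float64(-3.8), np.float64(-0.1)], np.float64(0.07)], [[np.float64(-7.6), np.float64(-0.5)], np.float64(0.14)], [[np.float64(-11.3), np.float64(-1.2)], np.float64(0.209)], [[np.float64(-15.0), np.float64(-2.1)], np.float64(0.279)], [[np.float64(-18.6), np.float64(-3.3)], np.float64(0.349)]]
5 [[[np.float64(-4.7), np.float64(-0.2)], np.float64(0.087)], [[np.float64(-9.5), np.float64(-0.8)], np.float64(0.175)], [[np.float64(-14.1), np.float64(-1.9)], np.float64(0.262)], [[np.float64(-18.6), np.float64(-3.3)], np.float64(0.349)], [[np.float64(-23.0), np.float64(-5.1)], np.float64(0.436)]]
6 [[[np.float64(-5.7), np.float64(-0.3)], np.float64(0.105)], [[np.float64(-11.3), np.float64(-1.2)], np.float64(0.209)], [[np.float64(-16.8), np.float64(-2.7)], np.float64(0.314)], [[np.float64(-22.2), np.float64(-4.7)], np.float64(0.419)], [[np.float64(-27.2), np.float64(-7.3)], np.float64(0.524)]]
2 [[[np.float64(-1.9), np.float64(-0.0)], np.float64(0.035)], [[np.float64(-3.8), np.float64(-0.1)], np.float64(0.07)], [[np.float64(-5.7), np.float64(-0.3)], np.float64(0.105)], [[np.float64(-7.6), np.float64(-0.5)], np.float64(0.14)], [[np.float64(-9.5), np.float64(-0.8)], np.float64(0.175)]]
```

```bash
for i in 1; do python3 -m creep '[[[-3.8,-0.1,0],0.07],[[-7.6,-0.5,0],0.14],[[-11.3,-1.2,0],0.21],[[-15,-2.1,0],0.28],[[-18.6,-3.3,0],0.35]]'; python3 -m creep '[[[-3.8,-0.1,0],0.07],[[-7.6,-0.5,0],0.14],[[-11.3,-1.2,0],0.21],[[-15,-2.1,0],0.28],[[-18.6,-3.3,0],0.35]]'; done
python3 - <<'E'
from h import *
from workcell import camera
c=camera("scene");np.savez("scene2.npz",**c);d=camera("top")
a=cv2.resize(c["pixels"][255:395,200:340],(400,400));b=cv2.resize(d["pixels"][215:335,120:240],(400,400))
cv2.imwrite("pics/e.png",np.hstack([b,a])[:,:,::-1])
rows([],[])
E
```

```text
clock: 3.28
position: [0.543, 0.2071, 0.1398]
ee_rot: [0.666, 0.746, -0.0, -0.0]
ft_force: [-0.5, 0.1, -0.1]
grip_width: -0.0
grasp_force: 0.0
clock: 3.7
position: [0.5419, 0.1891, 0.14]
ee_rot: [0.786, 0.619, 0.001, -0.0]
ft_force: [0.5, 2.6, -0.3]
grip_width: -0.001
grasp_force: 1.3
yaw0 76.5 pos [0.5419 0.1884 0.1399]
```

View pics/e.png

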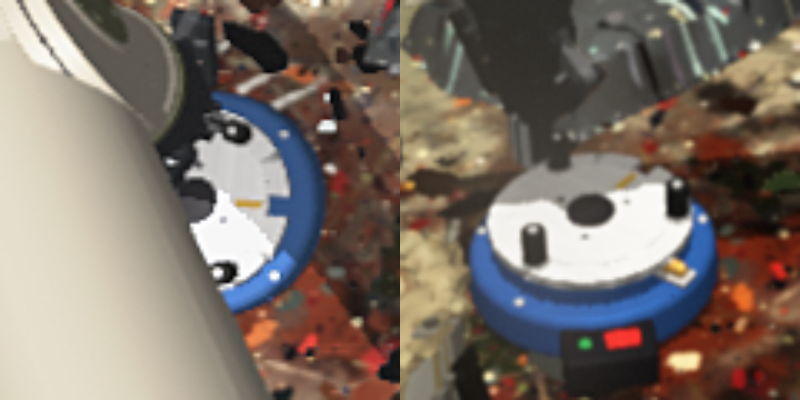

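The platter is turning: the notch is now at (278,205) in the left half, and the force is only about 2.6 N. I'll keep going along the arc.

```bash
python3 -m creep '[[[-3.8,-0.1,0],0.07],[[-7.6,-0.5,0],0.14],[[-11.3,-1.2,0],0.21],[[-15,-2.1,0],0.28],[[-18.6,-3.3,0],0.35]]'; python3 -m creep '[[[-3.8,-0.1,0],0.07],[[-7.6,-0.5,0],0.14],[[-11.3,-1.2,0],0.21],[[-15,-2.1,0],0.28],[[-18.6,-3.3,0],0.35]]'
python3 - <<'E'
from h import *
ax=[.489,.202];f=lambda ph,z,r=.0545:[ax[0]+r*np.cos(np.radians(ph)),ax[1]+r*np.sin(np.radians(ph)),z]
P=[-58,-62,-66,-70,-74];rows([f(p,.139) for p in P],[p+90 for p in P])
E
```

```text
clock: 4.22
position: [0.5345, 0.1717, 0.14]
ee_rot: [0.881, 0.474, 0.0, -0.0]
ft_force: [0.7, 3.1, -0.7]
grip_width: 0.0
grasp_force: 1.4
clock: 4.63
position: [0.5216, 0.1578, 0.14]
ee_rot: [0.95, 0.313, 0.001, -0.0]
ft_force: [1.8, 2.4, -1.7]
grip_width: -0.007
grasp_force: 1.4
yaw0 36.5 pos [0.5216 0.1578 0.14  ]
[-4. -1.  1.] 0.08
[-8. -1.  1.] 0.15
[-12.  -2.   1.] 0.22
[-15.  -3.   1.] 0.29
[-19.  -4.   1.] 0.36
```

On track, so two more calls and then a look.

```bash
python3 -m creep '[[[-3.8,-0.2,0],0.07],[[-7.6,-0.7,0],0.14],[[-11.4,-1.4,0],0.21],[[-15.1,-2.4,0],0.28],[[-18.8,-3.5,0],0.35]]'; python3 -m creep '[[[-3.8,-0.1,0],0.07],[[-7.6,-0.5,0],0.14],[[-11.3,-1.2,0],0.21],[[-15,-2.1,0],0.28],[[-18.6,-3.3,0],0.35]]'
python3 - <<'E'
from h import *
from workcell import camera
c=camera("scene");np.savez("scene3.npz",**c);d=camera("top");np.savez("top3.npz",**d)
a=cv2.resize(c["pixels"][295:400,212:322],None,fx=3.6,fy=3.6,interpolation=2);b=cv2.resize(d["pixels"][230:335,120:230],None,fx=3.6,fy=3.6,interpolation=2)
cv2.imwrite("pics/f.png",np.hstack([b,a])[:,:,::-1])
ax=[.489,.202];f=lambda ph,z,r=.0545:[ax[0]+r*np.cos(np.radians(ph)),ax[1]+r*np.sin(np.radians(ph)),z]
P=[-98,-102,-106];rows([f(p,.139) for p in P],[p+90 for p in P])
E
```

```text
clock: 5.05
position: [0.5045, 0.1493, 0.1401]
ee_rot: [0.99, 0.143, 0.001, -0.0]
ft_force: [2.2, 1.1, -1.1]
grip_width: -0.004
grasp_force: 1.4
clock: 5.47
position: [0.4857, 0.147, 0.1401]
ee_rot: [0.999, -0.032, 0.001, 0.0]
ft_force: [2.4, -0.0, -2.0]
grip_width: 0.003
grasp_force: 1.4
yaw0 -3.5 pos [0.4853 0.1471 0.14  ]
[-4. -1.  1.] 0.08
[-8. -1.  1.] 0.15
[-11.  -2.   1.] 0.22
```

View pics/f.png

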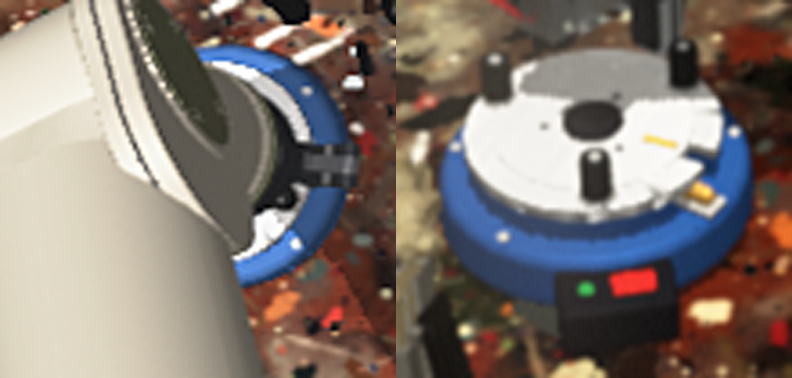

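Right half: the notch is at about (698,160), with the key just below it at (704,192). Only a little more turning is needed, so I'll measure the angle from the peg tops.

```bash
cat >> h.py <<'E'
def ang(c,pts,z,o,ax):
    for (u,v) in pts:
        p=ray(c,u,v,z);d=p[:2]-ax;print((u,v),p.round(4),np.degrees(np.arctan2(d[1],d[0])).round(1),np.hypot(*d).round(4))
E
python3 - <<'E'
from h import *
s=dict(np.load("scene3.npz"));s0=dict(np.load("scene0.npz"))
q=lambda x,y:((x-396)/3.6+212-.4,y/3.6+295-.4)
C=ray(s,*q(593,120),.058);print(C)
ax=C[:2]
print("pegs a,b,c");ang(s,[q(683,44),q(494,58),q(595,154)],.078,0,ax)
print("notch/stripe");ang(s,[q(698,161),q(660,141)],.054,0,ax)
print("key");ang(s,[q(703,192)],.0455,0,ax)
# frame 0 pegs with same method: a(427,... )
q0=lambda x,y:(x/5+212-.4,y/5+295-.4)
print("0: b c? tops");ang(s0,[q0(176,52),q0(422,92),q0(216,210)],.078,0,ray(s0,*q0(274,168),.058)[:2])
print("stripe0");ang(s0,[q0(309,109)],.054,0,ax)
E
```

```text
[0.48857705 0.20122328 0.058     ]
pegs a,b,c
(291.32222222222225, 306.82222222222225) [0.4684 0.1484 0.078 ] -110.9 0.0565
(238.82222222222222, 310.7111111111111) [0.5449 0.205  0.078 ] 3.9 0.0565
(266.8777777777778, 337.3777777777778) [0.4579 0.2425 0.078 ] 126.6 0.0515
notch/stripe
(295.48888888888894, 339.32222222222225) [0.4292 0.1985 0.054 ] -177.4 0.0595
(284.93333333333334, 333.7666666666667) [0.4535 0.1946 0.054 ] -169.3 0.0357
key
(296.8777777777778, 347.93333333333334) [0.4205 0.2082 0.0455] 174.1 0.0684
0: b c? tops
(246.79999999999998, 305.0) [0.5429 0.1837 0.078 ] -18.3 0.0578
(296.0, 313.0) [0.4511 0.1603 0.078 ] -131.7 0.0556
(254.79999999999998, 336.6) [0.4768 0.2508 0.078 ] 102.9 0.0503
stripe0
(273.40000000000003, 316.40000000000003) [0.4997 0.1623 0.054 ] -74.1 0.0405
```

About 11° remain, so I'll push 10° slowly and measure again.

```bash
python3 -m creep '[[[-1.9,0,0],0.035],[[-3.8,-0.1,0],0.07],[[-5.7,-0.3,0],0.105],[[-7.6,-0.5,0],0.14],[[-9.5,-0.8,0],0.175]]'; python3 -m creep '[[[0,0,0],0],[[0,0,0],0]]'
python3 - <<'E'
from h import *
from workcell import camera
c=camera("scene");np.savez("scene4.npz",**c)
a=cv2.resize(c["pixels"][295:400,212:322],None,fx=5,fy=5,interpolation=2)
cv2.imwrite("pics/g.png",a[:,:,::-1])
E
```

```text
clock: 5.98
position: [0.4765, 0.1483, 0.1401]
ee_rot: [0.993, -0.117, 0.0, 0.0]
ft_force: [2.8, -0.1, -1.0]
grip_width: 0.001
grasp_force: 1.3
clock: 6.15
position: [0.4762, 0.1483, 0.14]
ee_rot: [0.993, -0.117, 0.0, 0.0]
ft_force: [2.0, 0.1, -1.0]
grip_width: 0.002
grasp_force: 0.9
```

View pics/g.png

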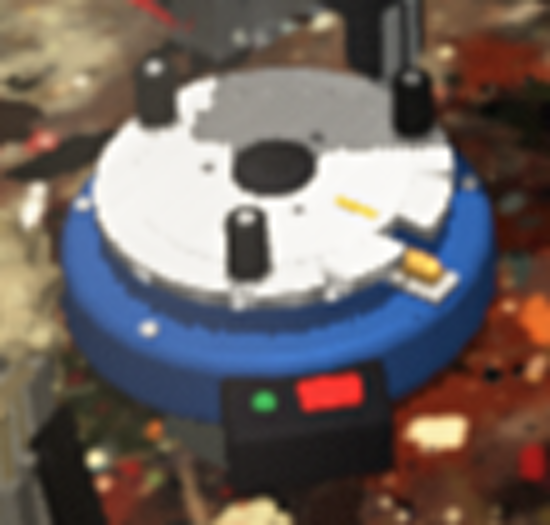

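The notch, at about (415,240), is now almost at the key (424,265). I'll measure the rest from the pegs and the stripe, as before.

```bash
python3 - <<'E'
from h import *
s=dict(np.load("scene4.npz"))
q=lambda x,y:(x/5+212-.4,y/5+295-.4)
ax=ray(s,*q(274,168),.058)[:2];print(ax)
ang(s,[q(414,76),q(155,66),q(246,214)],.078,0,ax)
p=s["pixels"][295:400,212:322].astype(int)
m=(p[:,:,0]-p[:,:,2]>60)&(p[:,:,1]-p[:,:,2]>35)&(p[:,:,0]>140)
n,l,st,ce=cv2.connectedComponentsWithStats(m.astype(np.uint8))
for i in range(1,n):
  if st[i,4]>5 and abs(ce[i][0]-75)<20 and 35<ce[i][1]<60:
    print(st[i],ce[i]);u,v=ce[i]+[212,295];ang(s,[(u,v)],.054 if ce[i][1]<47 else .0445,0,ax)
for a in(175,180):  # notch corners if aligned at a, px in crop*5
  R=lambda x,y:[ax[0]+x*np.cos(np.radians(a))-y*np.sin(np.radians(a)),ax[1]+x*np.sin(np.radians(a))+y*np.cos(np.radians(a)),.054]
  print(a,[tuple(round((w-o+.4)*5) for w,o in zip(proj(s,R(*k)),(212,295))) for k in[(.05,.007),(.0636,.007),(.05,-.007),(.0636,-.007),(.035,0)]])
E
```

```text
[0.48802262 0.20178581]
(294.40000000000003, 309.8) [0.4587 0.1534 0.078 ] -121.3 0.0566
(242.6, 307.8) [0.5444 0.1945 0.078 ] -7.4 0.0568
(260.8, 337.40000000000003) [0.4668 0.2476 0.078 ] 114.9 0.0505
[67 39  9  5 20] [70.75 41.  ]
(np.float64(282.75), np.float64(336.0)) [0.4535 0.2017 0.054 ] -179.9 0.0345
[81 50  7  7 32] [83.9375  52.78125]
(np.float64(295.9375), np.float64(347.78125)) [0.4228 0.2077 0.0445] 174.8 0.0655
175 [(398, 217), (429, 231), (373, 239), (405, 253), (352, 212)]
180 [(404, 210), (437, 222), (382, 232), (415, 245), (357, 208)]
```

The pegs give 175.8°, the stripe about 180° and the key about 175°. I'll push 1.5 mm more, then back off and lift.

```bash
python3 -m creep '[[[-0.8,0,0],0.014],[[-1.5,0,0],0.026],[[-1.5,0,0],0.026],[[-1.5,0,0],0.026]]'; python3 -m creep '[[[3,0,0],0],[[6,1,0],0],[[6,1,-15],0],[[6,1,-40],0],[[6,1,-40],0]]'
python3 - <<'E'
from h import *
rows([[.4885,.202,.18],[.4885,.202,.14]],[-15,-15])
E
```

```text
clock: 6.53
position: [0.4746, 0.1486, 0.14]
ee_rot: [0.991, -0.131, 0.0, 0.0]
ft_force: [2.7, -0.5, -0.7]
grip_width: -0.001
grasp_force: 1.2
clock: 6.95
position: [0.4816, 0.1467, 0.1835]
ee_rot: [0.991, -0.132, 0.002, -0.001]
ft_force: [0.3, -0.9, 0.8]
grip_width: -0.001
grasp_force: 0.0
yaw0 -15.1 pos [0.4816 0.1467 0.1835]
[ -8. -55.   4.] -0.0
[ -8. -55.  44.] -0.0
```

```bash
python3 -m creep '[[[-3,-18,0],0],[[-6,-37,0],0],[[-8,-55,0],0],[[-8,-55,15],0],[[-8,-55,30],0]]'; python3 -m creep '[[[0,0,8],0],[[0,0,13],0],[[0,0,13],0],[[0,0,13],0]]'
python3 - <<'E'
from h import *
rows([[.4885,.202,.131]],[-15])
E
```

```text
clock: 7.37
position: [0.487, 0.2028, 0.15]
ee_rot: [0.991, -0.131, 0.001, -0.001]
ft_force: [-0.8, 0.1, -0.5]
grip_width: 0.002
grasp_force: 0.0
clock: 7.7
position: [0.4868, 0.2012, 0.1371]
ee_rot: [0.991, -0.132, -0.0, 0.0]
ft_force: [0.7, -0.6, -0.2]
grip_width: 0.003
grasp_force: 0.0
yaw0 -15.2 pos [0.4868 0.2012 0.1371]
[ 1. -1.  6.] -0.0
```

```bash
python3 -m creep '[[[1,-1,2],0],[[1,-1,4],0],[[1,-1,6],0],[[1,-1,7],0],[[1,-1,7],0]]'; python3 -m creep '[[[0,0,0.7],0],[[0,0,1.4],0],[[0,0,2],0],[[0,0,2],0]]'
```

```text
clock: 8.12
position: [0.4881, 0.202, 0.1302]
ee_rot: [0.991, -0.132, 0.0, -0.0]
ft_force: [1.2, -0.5, 1.9]
grip_width: 0.002
grasp_force: 0.7
clock: 8.45
position: [0.4881, 0.2021, 0.1283]
ee_rot: [0.991, -0.132, 0.0, -0.0]
ft_force: [-0.8, -1.4, 4.6]
grip_width: -0.001
grasp_force: 2.3
```

```bash
python3 -m creep '[[[0,0,0.5],0],[[0,0,1],0],[[0,0,1.5],0],[[0,0,1.5],0]]'; python3 -m creep '[[[0,0,0.5],0],[[0,0,1],0],[[0,0,1.5],0],[[0,0,1.5],0]]'
```

```text
clock: 8.78
position: [0.4881, 0.2021, 0.1269]
ee_rot: [0.991, -0.132, 0.0, -0.0]
ft_force: [-1.0, -0.3, 4.1]
grip_width: -0.002
grasp_force: 2.5
clock: 9.12
position: [0.4881, 0.2021, 0.1254]
ee_rot: [0.991, -0.132, 0.0, -0.0]
ft_force: [-1.4, -0.9, 4.7]
grip_width: -0.001
grasp_force: 2.5
```

The platter is going down over the key at a steady 5 N or so. I'll press until it bottoms.

```bash
python3 -m creep '[[[0,0,0.5],0],[[0,0,1],0],[[0,0,1.5],0],[[0,0,1.5],0]]'; python3 -m creep '[[[0,0,0.5],0],[[0,0,1],0],[[0,0,1.5],0],[[0,0,1.5],0]]'; python3 -m creep '[[[0,0,0.5],0],[[0,0,1],0],[[0,0,1],0]]'
```

```text
clock: 9.45
position: [0.4881, 0.202, 0.1238]
ee_rot: [0.991, -0.132, 0.0, -0.0]
ft_force: [-2.0, -0.2, 5.1]
grip_width: 0.003
grasp_force: 2.6
clock: 9.78
position: [0.4882, 0.2021, 0.1226]
ee_rot: [0.991, -0.132, 0.0, -0.0]
ft_force: [-2.1, -1.4, 8.3]
grip_width: 0.001
grasp_force: 4.1
clock: 10.03
position: [0.4882, 0.2022, 0.1224]
ee_rot: [0.991, -0.132, 0.001, -0.0]
ft_force: [-5.4, -2.0, 18.3]
grip_width: 0.002
grasp_force: 9.0
```

It has bottomed: about 8.5 mm of travel, with the force up to 18 N. Next I'll lift off and check.

```bash
python3 -m creep '[[[0,0,-5],0],[[0,0,-20],0],[[0,0,-45],0],[[0,0,-75],0],[[0,0,-100],0]]'; python3 -m creep '[[[0,0,0],0],[[0,0,0],0],[[0,0,0],0]]'
python3 - <<'E'
from h import *
from workcell import camera
c=camera("scene")
a=cv2.resize(c["pixels"][295:400,212:322],None,fx=5,fy=5,interpolation=2)
cv2.imwrite("pics/i.png",a[:,:,::-1])
E
```

```text
clock: 10.45
position: [0.4877, 0.2021, 0.2224]
ee_rot: [0.991, -0.132, -0.0, -0.0]
ft_force: [0.8, 0.3, 0.4]
grip_width: -0.001
grasp_force: 0.0
clock: 10.7
position: [0.4875, 0.2018, 0.2202]
ee_rot: [0.991, -0.132, -0.0, 0.0]
ft_force: [0.1, -0.2, 0.8]
grip_width: -0.002
grasp_force: 0.0
```

View pics/i.png

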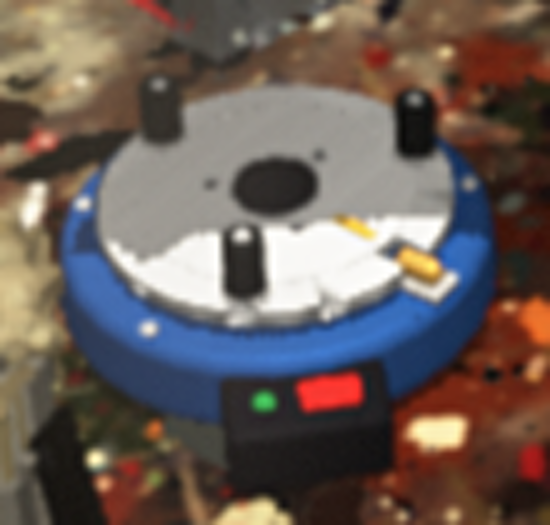

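The platter is down, with the brass key (420,263) sitting in the notch (400,245), and the arm is clear.

```bash
python3 -c "
from workcell import manip
print(manip.hand_in())"
```

```text
the job is handed in; nothing more can be done
None
```

I turned the platter until its notch was over the key and pressed it fully home (about 8 mm, bottoming at 18 N). The arm was clear of everything when I handed the job in at about 10.8 s; the hand-in gave no verdict.

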